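# Find the release notch in the tester's edge and pop its tray

### The arm

A 7-joint arm with a two-finger parallel gripper is mounted at the origin on the work surface. World frame = base frame: x ahead of the robot, y to its left, z up, the work surface at z = 0. Lengths are in m, angles in rad, forces in N, time in s.
With the tool pointing down it reaches from about 0.425 to 0.875 m from the base axis. Payload 8.4 kg.
Tool frame: the origin (TCP) lies midway between the tips of the shut fingers; the grasp point (between the pads) lies 19 mm behind it (env.grip_depth is the distance from the TCP to the grasp point, in m); z points along the fingers, y is the direction in which the jaws open and shut (so a half turn about z gives the same grasp; the last joint's range is limited). The gripper opens to 87 mm and grips with 3 to 60 N. Pads are 19 mm wide; open, the fingers measure 117 mm over their backs; the gripper's body (75 mm by 190 mm) begins 51 mm behind the grasp point.
Start: joints at [1.116, 0.333, 0.04, 1.465, -0.013, 1.343, -0.059], TCP at [0.226, -0.609, 0.223] pointing down, gripper open.
Joint ranges: [-2.58, 2.58], [-0.38, 2.09], [-1.3, 1.39], [0.25, 2.4], [-1.5, 4.64], [0.08, 2.09], [-2.65, 2.65]. Speed limits (rad/s): [2.22, 2.22, 2.79, 2.79, 3.14, 3.14, 3.14].

### API

Orientations are given as a unit quaternion [w, x, y, z].
In Python, from station import env, readout, get_image, calibration, order gives the robot as it stands. The module is installed in compiled form; this text tells all that it offers. Calls block until the motion is done:
- env.move_pose(position, orientation): joint-space move of the TCP to a pose.
- env.move_l(position, ori=None, feed=0.15): straight line of the TCP; ori=None keeps the orientation; feed is the mean speed in m/s.
- env.move_j(angles): joint-space move.
- env.gripper_to(opening, squeeze=None): opening from 0.0 (shut) to 1.0 (fully open); squeeze is the grip in N (None keeps the last); returns when the fingers have stopped.
- env.dwell(seconds).
- env.inverse_kinematics(position, orientation): joint angles nearest the present ones, or None.
- readout.state(): the state.
- get_image(name): name is "side" or "top"; returns (picture, depth): 480x640x3 uint8, blue, green, red; 480x640 float32, m along the optical axis (not along the pixel's ray), 0 where there is no reading.
- calibration(name): a dict with "intrinsics" (3x3 intrinsics, pixels), "dist_coeffs" ([k1, k2, p1, p2, k3] as OpenCV has them; the pictures are not rectified), "eye" and "orientation" of the camera in the world. Camera axes: x right, y down, z forward; pixel columns grow to the right and rows downward; lengths in m; the calibration is good to about 2 mm. A picture is of the moment at which its call begins. calibration takes no time and is no camera call.
A pose or a line that the arm cannot do raises env.Unreachable and nothing moves.
- order.close_job(): hands the job in, once; it reports no verdict.
The state is a dict: "time_s": time; "joint_positions": joint angles; "qvel": joint speeds; "tau": joint torques, N m; "eef_pos": TCP position; "ee_rot": TCP orientation; "ft_force": force on the tool from outside, world axes, zero at the start; "moment": the same for the moment, N m; "gripper_width": opening from 0.0 (shut) to 1.0 (fully open).
Only numpy, scipy, OpenCV 4.12 (cv2) and the standard library are available. Lean on these libraries where they do the work, as an engineer would, in place of code of your own. Each camera call takes 0.05 s, during which the arm holds its last target.

### The job

The board tester's tray is shut. Feel lightly with a fingertip along the top of its raised black front edge to find the notch, then press down the catch inside the notch until the tray springs out by itself, and take the finger away. Do not pull the tray by hand, press hard, pick anything up, or disturb the wire spools and the screwdriver.

Things in the scene. Friction and masses are not known exactly. Their poses are not given: they have to be found in the camera images.
- tester: Green board tester, 200 deep (x) x 280 wide (y) mm, fixed, upright on the bench. Origin: centre of its underside, at bench height; x points to its back, y to its left, z up. Its front (tray side, x = -100) roughly faces the robot. Flat green deck 74 mm above the bench from x = -60 to +100; in front of it the raised black edge, x = -100 to -60.
- edge_mid (a point): Centre of the flat top of the raised black edge: 80 mm above the bench, at x = -80, y = 0 of the tester. The edge is 40 mm deep (x) and runs 140 mm to each side along y: soft rubber pieces with fine seams (yield 1 mm per 5 N, 4 mm at most), broken by one notch 44 mm long (y), anew each time anywhere within 110 mm of the centre to either side, perhaps right at this point.
- catch (a joint): Black plate 37 (x) x 42 (y) mm lying in the notch, top 10 mm below the edge's top; the notch is open above, front and back. Value: travel in m, 0 at rest, grows as it is pressed straight down, stop at 0.008. Spring 2.4 N at rest to 5.6 N at the stop; lets the tray go at about 0.006; rises again when left.
- tray (a joint): Travel of the tray towards the tester's front (-x of the tester), m: 0 shut, 0.055 fully out. A spring (about 3 N) drives it out as soon as the catch lets go, and it stays out. Its grey front panel is 210 mm wide, 10 to 44 mm above the bench, 8 mm proud of the tester's front when shut.
- red_spool: Wire spool, white flanges, red wire, 48 mm across, 28 mm high, 80 g, standing loose on the tester's deck. Origin: centre of its underside. To be left alone.
- blue_spool: Wire spool, blue flanges, white wire, 48 mm across, 28 mm high, standing loose on the bench beside the tester. Origin: centre of its underside. To be left alone.
- screwdriver: Red-handled screwdriver, about 200 mm long (origin at its middle, blade towards +x), lying loose on the bench on the tester's other side. To be left alone.

How it is judged:
By the outcome, as a careful person would: the job done as asked, in the order asked, and still so for the second after the job is handed in, with the robot touching nothing.
It also fails if it takes over 51 s, if anything falls off the work surface, if the arm or the gripper's body presses on something with over 40 N, if the wrist force passes 120 N, or if a joint passes its speed limit or range.

## Working session

There is one attempt and no reset: what is moved stays moved. The work goes in short steps, each a Python script; the robot and the scene stay as the last script left them, time stands still between calls to the robot, and variables do not carry over. Pictures are saved under pics/ and viewed, and the job is handed in when it is done.

```bash
mkdir -p pics
python3 - <<'E'
from station import env, readout, get_image, calibration, order
import cv2,numpy as np
s=readout.state();print(s)
for n in("top","side"):
    p,d=get_image(n);cv2.imwrite(f"pics/{n}0.png",p);np.savez(f"pics/{n}0.npz",p=p,d=d);print(n,calibration(n))
E
```

```text
{'time_s': 0.0, 'joint_positions': array([ 1.1157708 ,  0.33391077,  0.03987246,  1.46630358, -0.01338374,
        1.343294  , -0.05850426]), 'qvel': array([-0.00019109, -0.0005888 ,  0.00115232,  0.0010752 ,  0.00049494,
       -0.00062277, -0.00036404]), 'tau': array([ 6.54119740e-04, -6.56355429e+01,  1.33611616e+00, -4.03804815e+01,
       -5.94753306e-02,  4.46345459e-02,  1.67169801e-04]), 'eef_pos': array([ 0.22623471, -0.60884251,  0.22164354]), 'ee_rot': array([-7.98276494e-04,  9.84216392e-01,  1.76967268e-01, -2.08188679e-04]), 'ft_force': array([ 0.21970896, -0.17645143, -0.37469034]), 'moment': array([ 0.02526502,  0.00587937, -0.02517467]), 'gripper_width': 0.998879317144701}
top {'intrinsics': array([[570.07614013,   0.        , 315.17426145],
       [  0.        , 570.07614013, 239.61570761],
       [  0.        ,   0.        ,   1.        ]]), 'dist_coeffs': array([0.04087178, 0.        , 0.        , 0.        , 0.        ]), 'eye': array([0.53103189, 0.02524627, 1.00180652]), 'orientation': array([-0.03000487,  0.7135238 , -0.69800442,  0.05266242])}
side {'intrinsics': array([[435.10060233,   0.        , 312.91346271],
       [  0.        , 435.10060233, 242.08368874],
       [  0.        ,   0.        ,   1.        ]]), 'dist_coeffs': array([-0.04601798,  0.        ,  0.        ,  0.        ,  0.        ]), 'eye': array([0.3234263 , 0.48775922, 0.41530459]), 'orientation': array([ 0.13122586, -0.26020962,  0.83432745, -0.46794063])}
```

View pics/top0.png

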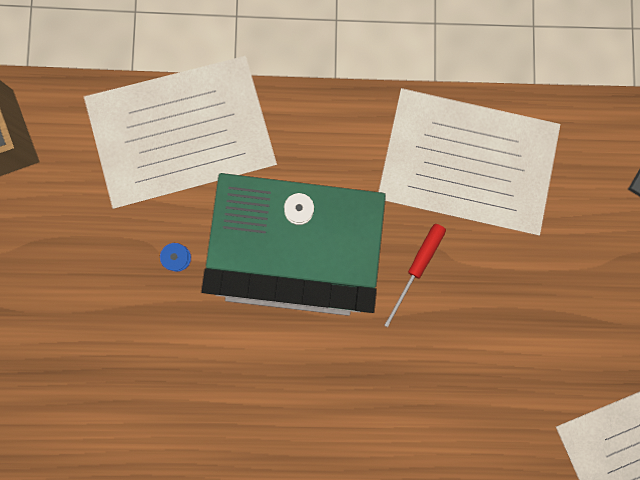

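View pics/side0.png

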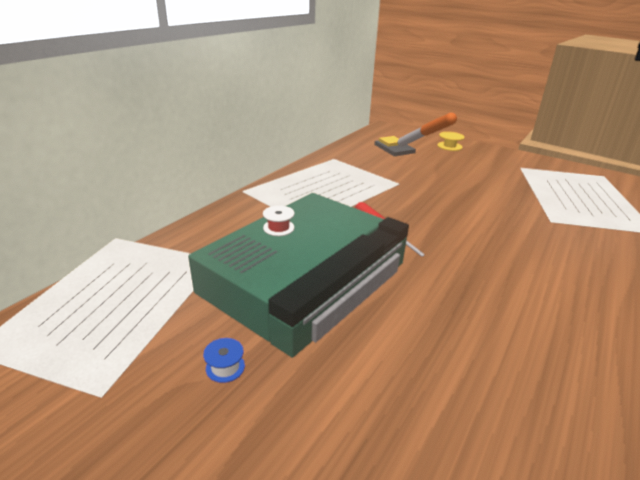

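The top view shows the black edge as a band from about (203,280) to (376,300), with the front facing the robot. The red spool is on the deck at (299,208). In the side view the edge runs from (275,300) to (405,230), and there may be a dip near (385,235). I'll localise it next.

```bash
cat > h.py <<'E'
import cv2,numpy as np
from station import calibration
from scipy.spatial.transform import Rotation as R
def cam(n):
    c=calibration(n);q=c["orientation"];return c["intrinsics"],c["dist_coeffs"],np.array(c["eye"]),R.from_quat([q[1],q[2],q[3],q[0]]).as_matrix()
def rays(n,px):
    K,D,e,M=cam(n);u=cv2.undistortPoints(np.array(px,float).reshape(-1,1,2),K,D).reshape(-1,2)
    return e,(M@np.c_[u,np.ones(len(u))].T).T
def onplane(n,px,z):
    e,r=rays(n,px);return e+r*((z-e[2])/r[:,2])[:,None]
def cloud(n,d):
    v,u=np.mgrid[:480,:640];e,r=rays(n,np.c_[u.ravel(),v.ravel()]);return (e+r*d.ravel()[:,None]).reshape(480,640,3)
E
python3 - <<'E'
from h import *
f=np.load("pics/top0.npz");p,d=f["p"],f["d"]
hsv=cv2.cvtColor(p,cv2.COLOR_BGR2HSV)
g=cv2.inRange(hsv,(60,60,40),(90,255,255));k=cv2.inRange(hsv,(0,0,0),(180,255,60));
roi=np.zeros_like(g);roi[160:330,190:400]=255
m=k&roi;m=cv2.morphologyEx(m,cv2.MORPH_OPEN,np.ones((5,5)))
c=max(cv2.findContours(m,cv2.RETR_EXTERNAL,cv2.CHAIN_APPROX_NONE)[0],key=cv2.contourArea)
r=cv2.minAreaRect(c);b=cv2.boxPoints(r);print(b)
P=onplane("top",b,.08);print(P, np.linalg.norm(P-np.roll(P,1,0),axis=1), P.mean(0))
C=cloud("top",d);print("bench z",np.median(C[330:360,200:400,2]), "deck",np.median(C[240:260,240:350,2]))
mid=P[:,:2].mean(0)
ed=[(P[(i+1)%4]-P[i])[:2] for i in range(4)];L=max(ed,key=np.linalg.norm);y=L/np.linalg.norm(L);y*=np.sign(y[1]);x=np.array([y[1],-y[0]])
print("mid",mid,"x",x,"y",y,"yaw",np.degrees(np.arctan2(x[1],x[0])))
for n in("top","side"):
    f=np.load(f"pics/{n}0.npz");C=cloud(n,f["d"]).reshape(-1,3);ok=f["d"].ravel()>0
    q=(C[:,:2]-mid);t=np.c_[q@x,q@y]
    print(n)
    for a in np.arange(-.145,.15,.01):
        s=ok&(abs(t[:,0])<.012)&(abs(t[:,1]-a)<.005)&(C[:,2]>.04)
        print(round(a,3),s.sum(),np.round(np.median(C[s,2]),4) if s.any() else None)
I=cv2.imread("pics/side0.png")[200:340,250:430];cv2.imwrite("pics/sidec.png",np.clip(cv2.resize(I,None,fx=4,fy=4)*2.0,0,255))
E
```

```text
[[201.25108 292.38806]
 [204.1679  267.50934]
 [376.03308 287.65906]
 [373.11627 312.53778]]
[[ 0.55047924  0.17710954  0.08      ]
 [ 0.59033316  0.17422823  0.08      ]
 [ 0.56384729 -0.10329887  0.08      ]
 [ 0.52387097 -0.09885819  0.08      ]] [0.27724751 0.03995794 0.27878808 0.04022221] [0.55713267 0.03729518 0.08      ]
bench z 0.000811003276990907 deck 0.0748171326899702
mid [0.55713267 0.03729518] x [ 0.99547693 -0.09500359] y [0.09500359 0.99547693] yaw -5.451526199450161
top
-0.145 4 0.0791
-0.135 90 0.081
-0.125 94 0.0812
-0.115 106 0.08
-0.105 86 0.0711
-0.095 92 0.0709
-0.085 90 0.0711
-0.075 89 0.0707
-0.065 89 0.0797
-0.055 92 0.0809
-0.045 94 0.0803
-0.035 93 0.0809
-0.025 94 0.0805
-0.015 94 0.0806
-0.005 92 0.0807
0.005 93 0.0808
0.015 94 0.0804
0.025 93 0.0808
0.035 91 0.081
0.045 93 0.0808
0.055 95 0.0809
0.065 93 0.0804
0.075 94 0.0806
0.085 97 0.081
0.095 92 0.0808
0.105 94 0.0807
0.115 91 0.0808
0.125 95 0.0802
0.135 93 0.0808
0.145 5 0.0782
side
-0.145 0 None
-0.135 40 0.0796
-0.125 46 0.0797
-0.115 102 0.0786
-0.105 74 0.0702
-0.095 51 0.0698
-0.085 48 0.0696
-0.075 5 0.0702
-0.065 32 0.0795
-0.055 54 0.0796
-0.045 58 0.0796
-0.035 57 0.0797
-0.025 65 0.0795
-0.015 61 0.0794
-0.005 67 0.0796
0.005 70 0.0797
0.015 73 0.0796
0.025 72 0.0794
0.035 74 0.0795
0.045 79 0.0796
0.055 81 0.0794
0.065 86 0.0794
0.075 92 0.0795
0.085 92 0.0795
0.095 93 0.0795
0.105 103 0.0794
0.115 96 0.0795
0.125 106 0.0794
0.135 429 0.0658
0.145 29 0.0668[ WARN:0@1.403] global loadsave.cpp:1063 imwrite_ Unsupported depth image for selected encoder is fallbacked to CV_8U.
```

```bash
python3 -c "
import cv2,numpy as np
a=cv2.resize(cv2.imread('pics/side0.png')[200:340,250:430],None,fx=4,fy=4).astype(float)
cv2.imwrite('pics/sidec2.png',np.clip(a*2.5,0,255).astype('uint8'))
a=cv2.resize(cv2.imread('pics/top0.png')[260:320,195:385],None,fx=4,fy=4).astype(float)
cv2.imwrite('pics/topc2.png',np.clip(a*3,0,255).astype('uint8'))"
```

```text
(no output)
```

View pics/sidec2.png

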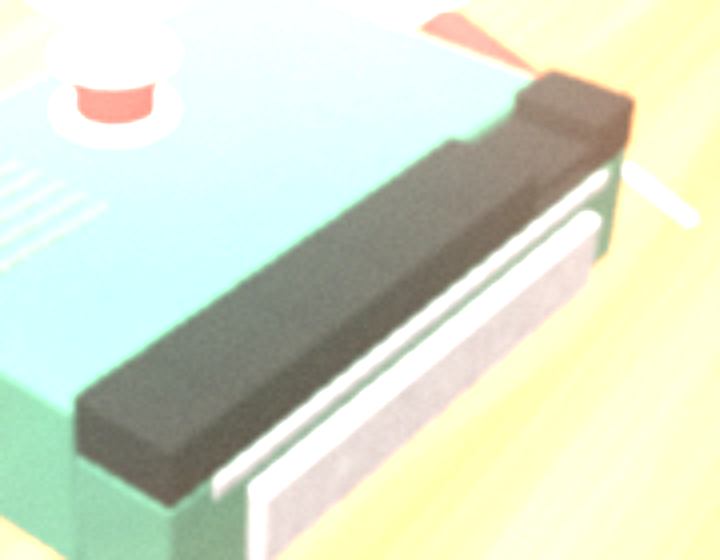

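View pics/topc2.png

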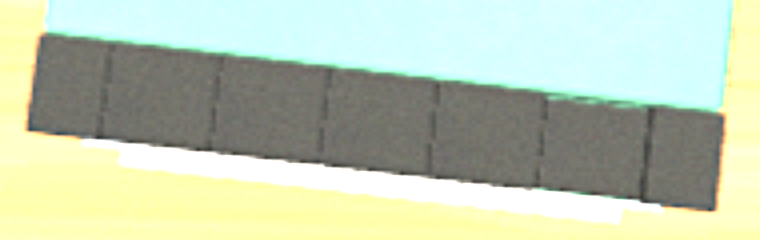

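Depth from both cameras puts the notch at tester y ≈ -112 to -68 mm, with its floor about 10 mm lower. I'll confirm this by touch. First I shut the gripper and move over the solid edge, with the jaw axis along tester x so the 19 mm tip width lies along the edge.

```bash
cat >> h.py <<'E'
mid=np.array([.5571,.0373]);X=np.array([.99548,-.0950]);Y=np.array([.0950,.99548])
def pos(x,y,z): return np.r_[mid+X*x+Y*y,z]   # x relative to edge centre
def ori(sgn):
    a=np.radians(-5.45+90*sgn)/2; return np.array([0,np.cos(a),np.sin(a),0])
E
python3 - <<'E'
from h import *
from station import env,readout
best=None
for s in(1,-1):
    j=env.inverse_kinematics(pos(0,-.03,.13),ori(s));print(s,j)
    if j is not None and (best is None or abs(j[6])<best[1]): best=(s,abs(j[6]))
s=best[0];open("sgn","w").write(str(s))
env.gripper_to(0.0,10)
env.move_pose(pos(0,-.03,.15),ori(s));env.move_l(pos(0,-.03,.095),feed=.1);env.dwell(.3)
F=[]
for i in range(10): env.dwell(.03);F.append(readout.state()["ft_force"])
st=readout.state();print(st["time_s"],st["eef_pos"],pos(0,-.03,.095),st["ee_rot"],ori(s),np.mean(F,0),np.std(F,0),st["gripper_width"])
from station import get_image
for n in("top","side"):
    p,d=get_image(n);cv2.imwrite(f"pics/{n}1.png",p)
E
```

```text
1 [ 0.46518812  0.27348949 -0.64481727  1.78876624  0.17975444  1.13849202
 -0.33264127]
-1 [ 0.88885106  0.4876375  -1.22952101  1.77232751  0.48680354  1.23398428
  2.57361664]
5.45 [0.55423751 0.00743219 0.09499697] [0.55425   0.0074356 0.095    ] [ 1.47928979e-06  7.39916712e-01  6.72698491e-01 -1.12421574e-05] [0.         0.73992468 0.67268972 0.        ] [-0.00885527 -0.09143199 -0.05267021] [0.69421209 0.47967813 0.50588736] 0.0028476083747479217
```

View pics/side1.png

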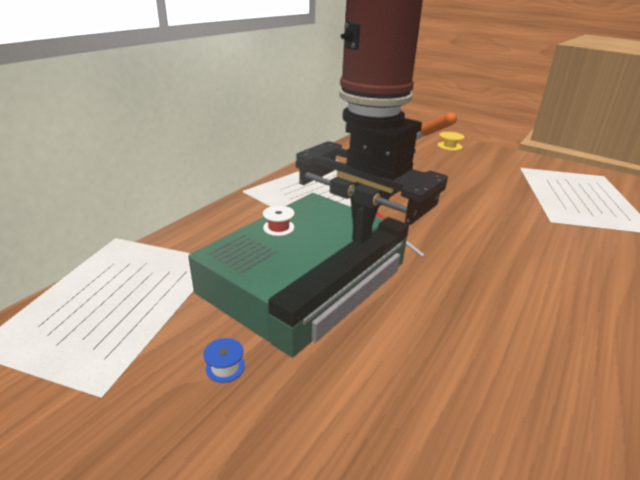

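View pics/top1.png

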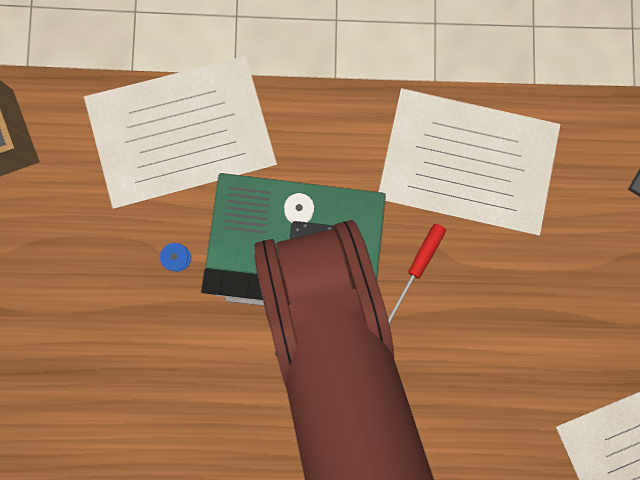

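The side view shows the shut fingers just above the edge at about (362,240), and the gripper body is clear of the red spool. Next I touch down lightly and feel along towards -y.

```bash
cat >> h.py <<'E'
def force(env,readout,n=8):
    F=[]
    for i in range(n): env.dwell(.01);F.append(readout.state()["ft_force"])
    return np.mean(F,0)
E
python3 - <<'E'
from h import *
from station import env,readout
b=force(env,readout,15);q=ori(1)
z=.0815;y=-.03
env.move_l(pos(0,y,z),feed=.05)
while z>.077:
    f=force(env,readout)-b
    print("touch",round(z,4),f.round(2),readout.state()["eef_pos"][2].round(4))
    if f[2]>1.2: break
    z-=.0004;env.move_l(pos(0,y,z),feed=.02)
E
```

```text
touch 0.0815 [ 0.3   0.14 -0.06] 0.0813
touch 0.0811 [ 0.17 -0.19  0.13] 0.0812
touch 0.0807 [ 0.08 -0.27 -0.01] 0.0807
touch 0.0803 [ 0.04 -0.23  0.83] 0.0804
touch 0.0799 [-1.01  0.07  3.44] 0.0801
```

Run:
```python
from h import *
from station import env,readout
b=np.array([-.01,-.09,-.05]);z=.0801;y=-.03;hit=0
env.move_l(pos(0,y,z),feed=.02)
while y>-.092:
    y-=.005;env.move_l(pos(0,y,z),feed=.03)
    f=force(env,readout)-b;print(round(y,3),round(z,4),f.round(2),np.hypot(*f[:2]).round(1))
    if f[2]>4: z+=.0003
    if f[2]<.6:
        hit+=1
        if hit==2: break
    else: hit=0
print(readout.state()["time_s"],readout.state()["eef_pos"])
```

```text
-0.035 0.0801 [ 0.43 -0.69  2.01] 0.8
-0.04 0.0801 [-0.25 -0.58  2.24] 0.6
-0.045 0.0801 [ 0.04 -0.74  2.31] 0.7
-0.05 0.0801 [-0.02 -0.87  1.84] 0.9
-0.055 0.0801 [-0.26 -0.95  2.06] 1.0
-0.06 0.0801 [-0.04 -1.14  1.72] 1.1
-0.065 0.0801 [-0.18 -0.94  1.82] 1.0
-0.07 0.0801 [ 0.06 -0.9   2.08] 0.9
-0.075 0.0801 [-0.11 -0.59  1.11] 0.6
-0.08 0.0801 [ 0.01 -0.12  0.02] 0.1
-0.085 0.0801 [0.38 0.04 0.21] 0.4
11.8917 [ 0.54902392 -0.04739362  0.08011106]
```

The force vanished between y = -75 and -80 mm. With a 9.5 mm half tip that puts the notch edge at about -68 mm, which matches the depth reading. Now I go to the notch centre, drop in and press in small steps.

Run:
```python
from h import *
from station import env,readout,get_image
b=np.array([-.01,-.09,-.05])
env.move_l(pos(0,-.09,.0801),feed=.03)
env.move_l(pos(0,-.09,.0725),feed=.03)
z=.0725;ref=get_image("side")[0].astype(int);rel=0
while z>.0615:
    z-=.0008;env.move_l(pos(0,-.09,z),feed=.02)
    f=force(env,readout,5)-b
    im=get_image("side")[0];ch=(abs(im.astype(int)-ref).max(2)>40)[240:350,300:430].sum()
    print(round(z,4),f.round(2),readout.state()["eef_pos"][2].round(4),ch)
    if f[2]>9: break
    if ch>400: break
cv2.imwrite("pics/side2.png",im);print(readout.state()["time_s"])
```

```text
0.0717 [-0.23 -0.21  0.05] 0.0718 0
0.0709 [-0.11  0.16  0.54] 0.0709 0
0.0701 [-0.24  0.51  1.66] 0.0702 0
0.0693 [-0.35  0.08  3.31] 0.0694 0
0.0685 [-0.04 -0.29  3.95] 0.0685 0
0.0677 [0.39 0.11 3.9 ] 0.0677 0
0.0669 [0.53 0.53 4.26] 0.0669 0
0.0661 [0.69 0.07 4.52] 0.0661 0
0.0653 [0.94 0.08 4.95] 0.0653 0
0.0645 [ 1.04 -0.03  4.41] 0.0645 3953
16.075
```

View pics/side2.png

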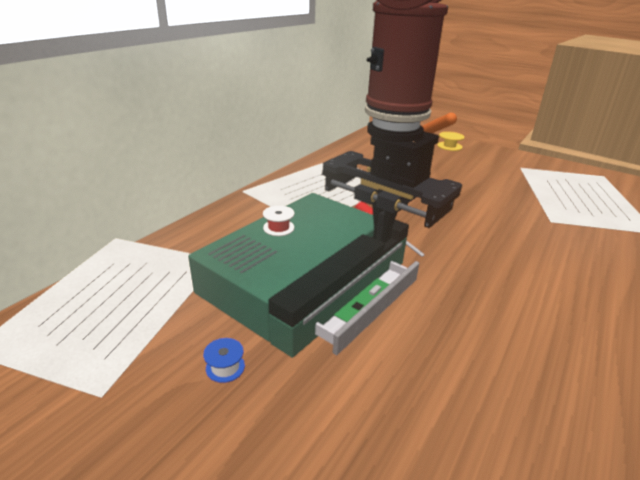

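The tray sprang out: its front panel is now at about (375,300), with the board visible. I withdraw straight up, clear the view and check.

Run:
```python
from h import *
from station import env,readout,get_image
env.move_l(pos(0,-.09,.2),feed=.08)
env.move_j([1.1157,.334,.04,1.466,-.0134,1.343,-.0585])
env.dwell(.5)
for n in("top","side"):
    p,d=get_image(n);cv2.imwrite(f"pics/{n}3.png",p);np.savez(f"pics/{n}3.npz",p=p,d=d)
t0=np.load("pics/top0.npz")
hs=lambda p:cv2.cvtColor(p,cv2.COLOR_BGR2HSV)
p1=np.load("pics/top3.npz")["p"]
for nm,lo,hi,roi in(("blue",(100,120,60),(125,255,255),(150,200,230,280)),("redhandle",(0,170,90),(8,255,255),(400,460,215,285)),("white spool",(0,0,180),(180,60,255),(275,325,185,230))):
    a,b_,c,d_=roi
    print(nm,[cv2.inRange(hs(p[c:d_,a:b_]),lo,hi).nonzero() and np.argwhere(cv2.inRange(hs(p[c:d_,a:b_]),lo,hi)).mean(0).round(2) for p in(t0["p"],p1)])
f=np.load("pics/top3.npz");C=cloud("top",f["d"]).reshape(-1,3);q=C[:,:2]-mid;x=q@X;y=q@Y
s=(abs(y)<.09)&(C[:,2]>.035)&(C[:,2]<.05)&(x<-.02);print("tray front x from tester front mm",(x[s].min()+.02)*1000)
print("catch z",np.median(C[(abs(x)<.01)&(abs(y+.09)<.01),2]))
print(readout.state()["time_s"],readout.state()["ft_force"])
```

```text
blue [array([26.86, 24.99]), array([26.86, 24.99])]
redhandle [array([34.96, 26.94]), array([35.07, 26.86])]
white spool [array([23.18, 23.6 ]), array([23.18, 23.6 ])]
tray front x from tester front mm -62.928882169057594
catch z 0.0709885321792082
20.8083 [ 0.23930156 -0.34452858  0.65009654]
```

View pics/top3.png

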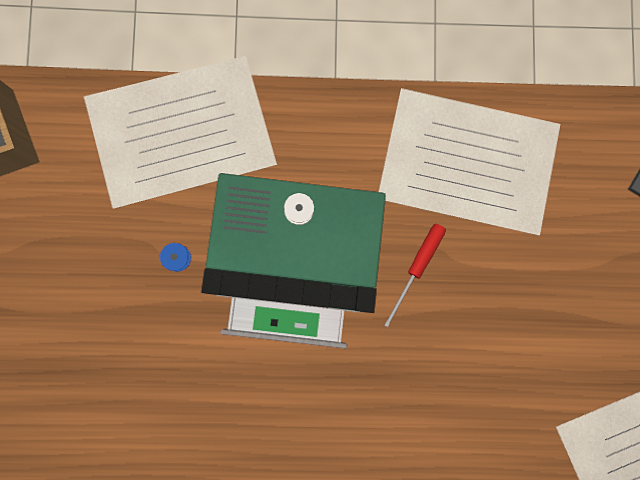

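The top view shows the tray fully out, with its front panel at about (285,338), 63 mm ahead of the tester front (8 + 55 mm). The spools at (299,208) and (175,257) and the screwdriver are where they were, and the arm is clear.

```bash
python3 -c "
from station import order
order.close_job()"
```

```text
the job is handed in; nothing more can be done
```

The tray sprang out by itself when I pressed the catch, and I handed the job in at about 21 s with the arm clear of everything.

- **Finding the notch:** I slid the shut fingertips along the edge top at about 2 N (3.4 N at first touch). I began at y = -30 mm, because depth from both cameras had already put the notch at y ≈ -112 to -68 mm. By touch, the force vanished between y = -75 and -80 mm, which matches that.
- **Pressing the catch:** I pressed at y = -90 mm with at most about 5 N. The tray released at roughly 6 mm of travel, and I then lifted straight up.
- **Last checks:** The tray front is 63 mm ahead of the tester front, so it is fully out, and the catch has risen back to rest. Both spools show no shift in the top view, and the screwdriver handle agrees to about 0.1 pixel. No checks failed or disagreed.

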